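# Snap the retaining clip onto a coffee grinder's sprung spindle

## Task

The grinder's hopper is off for cleaning and its spindle still needs the loose spring clip that locks the sprung collar. Use the clip to press the collar down, slide its open end sideways under the spindle's head until it snaps fully home around the neck, flat and centred, then let go of it. Feel your way in without forcing it (30 N on the clip is too much), and leave the other things on the counter where they are.

Things in the scene. Friction and masses are not known exactly. Their poses are not given: they have to be found in the camera images.
- clip: Loose dark-steel spring clip, about 60 g, lying flat on the counter: a 5 mm thick plate, 82 mm long in all, with an open C-shaped eye at one end and an upright block, the finger tab, at the other. Origin on its underside, half-way between tab and eye (22 mm from each). x points along the clip from tab to open end, y across it, z up out of the plate (up as it lies).
- clip_tab (a point): Centre of the clip's finger tab, the place to grasp, 24 mm above the clip's underside; axes as the clip. The tab is 24 mm long (x), 12 mm wide (y) and rises 38 mm above the plate, its top 43 mm above the underside. The plate beneath it is no wider than the tab.
- clip_eye (a point): Centre of the clip's eye, mid-thickness (2.5 mm above the underside), 44 mm from the tab's centre along clip +x; axes as the clip. The eye is 23 mm across inside, its solid back 11.5 mm behind the centre. Two sprung jaws at +y and -y, 36 mm wide in all.
- clip_mouth (a point): Narrowest point of the clip's mouth, 7.5 mm ahead (+x) of the eye's centre: 17.6 mm wide, flaring to 26 mm at the jaw tips, which end 16 mm ahead of the eye's centre. The jaws give by up to 4 mm each; snapping over the 22 mm neck takes roughly 8 to 12 N of push along +x, easing off once the neck has passed the mouth.
- grinder: Fixed grinder base: white housing 130 x 130 mm, 64 mm high, with a steel disc on top (110 mm across, up to 70 mm). Origin at the centre of its underside on the counter, z up. From it rises a vertical greased steel spindle: a neck 22 mm in diameter that ends in a head 28 mm in diameter and 24 mm tall.
- grinder_top (a point): Centre of the disc on the grinder, 70 mm up. Above it a flat collar, 60 mm across, 8 mm thick, is sprung up against the underside of the spindle's head, leaving no gap. It yields from 4 N, gaining 0.45 N per mm, and bottoms hard after 9.5 mm. Pressed down 6 to 9 mm it lets the 5 mm clip slide in under the head, from any side; let go, it holds the clip up against the head.
- spindle_axis (a point): Point fixed to the grinder base, on the spindle's axis, 115 mm above the counter; z up. Only at the lowest grind setting is it level with the underside of the head (= top of the collar): spindle, head and collar together stand 0 to 20 mm higher than this, by an unknown amount that no reading shows. Find it by touch.
- washer: Bystander: flat closed dark-steel ring, 48 mm across, 8 mm thick, origin at the centre of its underside.
- tamper: Bystander: steel coffee tamper, 58 mm across, 88 mm high.
- pitcher: Bystander: steel milk pitcher with a handle, 84 mm across, 100 mm high.
- cup_a: Bystander: black cup, 80 mm across, 95 mm high.
- cup_b: Bystander: white cup, 80 mm across, 95 mm high.
- brush: Bystander: brush lying on the counter.
- jar: Bystander: amber glass jar, 80 mm across, 110 mm high.
Not all that is in view belongs to the job. Of the things shaped like the clip, the steel one is meant.

How it is judged:
On the way, in this order (a step that is already met when the one before it is completed fails the run):
1. the clip is taken up off the counter (height (world z) of clip_eye above 0.06 m), for 0.2 s.
2. the clip is snapped around the neck under the spindle's head (horizontal distance between clip_eye and spindle_axis below 0.0025 m and z of clip_eye in the frame of spindle_axis between -0.008 and 0.0205 m and angle between clip_eye's own z axis and vertical below 0.12 rad), for 0.2 s.
At the end, for the whole second after the job is handed in: The clip is at rest around the spindle's neck below the head: eye centre within 2.5 mm of the spindle's axis seen from above, lying level within 0.12 rad, its eye centre between 8 mm below and 20.5 mm above the axis point (all of step 2 and linear speed of clip below 0.01 m/s); the robot touches nothing.
It fails at once if the clip pressed against the spindle, collar or grinder with more than 30 N (contact force between clip and grinder above 30 N).
It fails at once if another thing on the counter pushed more than 30 mm from its place (distance of any of washer, tamper, pitcher, cup_a, cup_b, brush, jar from where it was at the start of the episode above 0.03 m).
It also fails if it takes over 51 s, if anything falls off the work surface, if the arm or the gripper's body presses on something with over 40 N, if the wrist force passes 120 N, or if a joint passes its speed limit or range.

## Robot

A 6-joint arm with a two-finger parallel gripper is mounted at the origin on the work surface. World frame = base frame: x ahead of the robot, y to its left, z up, the work surface at z = 0. Lengths are in m, angles in rad, forces in N, time in s.
With the tool pointing down it reaches from about 0.225 to 0.875 m from the base axis. Payload 3.4 kg.
Tool frame: the origin (TCP) lies where the fingers leave the gripper's body, on its centre line; the fingertips stand 73 mm ahead of it and the grasp point (between the pads) lies 54 mm ahead of it (manip.grip_point_offset is the distance from the TCP to the grasp point, in m); z points along the fingers, y is the line along which they close (so a half turn about z gives the same grasp; the last joint's range is limited). The gripper opens to 85 mm and grips with 20 to 120 N. Pads are 22 mm wide; open, the fingers measure 114 mm over their backs; the gripper's body (76 mm by 85 mm) begins 54 mm behind the grasp point. The pads swing forward as they close: fully open they stand 13 mm farther back than shut.
Start: joints at [-1.466, 0.276, 1.505, -0, 1.361, -0.121], TCP at [0.129, -0.56, 0.304] pointing down, gripper open.
Joint ranges: [-2.89, 2.89], [-0.75, 2.08], [0.22, 2.7], [-1.18, 4.32], [0.11, 2.71], [-2.7, 2.7]. Speed limits (rad/s): [2.57, 2.57, 3.14, 3.14, 3.14, 3.14].

## Interface

Orientations are given as a unit quaternion [w, x, y, z].
In Python, from rig import sensors, cams, manip, spotter gives the robot as it stands.
- The arm moves only by the tool drive_tool, never from a script. Its argument "targets" is a list of rows, each a list of 4 numbers: the shift along the world's x, y, z in m, then the turn about the world's z in degrees. In form: [[dx, dy, dz, spin], ...]. A call has exactly 5 rows; each row shifts and turns the commanded pose from where the row before left it; what a row does not reach is not made up. A row lasts 1/8 s, in which the tool goes at most 62.5 mm and 10.7 degrees, less where a joint would pass 70% of its speed; a pose out of reach is approached as far as the arm can. A call is refused whole if a number of a shift passes 0.0625 or a number of a turn 10.7, either way. A call with a gripper value outside its range is refused whole. "jaw" is the finger opening in m, from 0 to 0.0854, set as the call begins (left out, the last holds). The fingers move at their own pace and stop on an object; "force" is the grip in N (left out, the last holds). Time passes only in rows, so rows that do not move let the fingers close, or fill a call up. It gives the time, the measured TCP pose, the force and the opening at its end, in the units of the state.
- sensors.get_state(): the state, without advancing time (a new reading comes with each control period).
- cams.get_image(name): name is "scene" or "top" or "wrist"; returns a dict with "color" (384x512x3 uint8, red, green, blue), "intrinsics" (3x3 intrinsics, pixels), "R" (3x3) and "t" (3): a world point X has camera coordinates R X + t. Camera axes: x right, y down, z forward; pixel columns grow to the right and rows downward; lengths in m; the calibration is good to about 2 mm. A picture is of the moment at which its call begins. There is no depth.
- manip.sign_off(): hands the job in, once; it reports no verdict.
Trained networks look in the newest picture that a camera, given by its name, has taken for a name from the list of things; names that differ only in an ending like _2 or _b are one class to them, and where a whole thing is asked for, a point or a joint stands for the part that bears it (a point fixed in the world has none). Each returns a list of dicts, best first, with "score" (0 to 1); they miss things now and then, are a little off and sometimes report something else, mostly with a low value. They report only what shows in the picture. A call takes as long as a camera call. They do not tell look-alikes from the thing itself.
- spotter.find_in(query, camera): "point" ([x, y, z] in m, in world coordinates, good to about 4 mm: the middle of the surface that is visible of it).
- spotter.landmark_of(query, camera): "point" ([x, y, z] in m, in world coordinates, good to about 4 mm: a listed point, or the origin of a listed thing).
The state is a dict: "clock": time; "qpos": joint angles; "qd": joint speeds; "effort": joint torques, N m; "position": TCP position; "ee_rot": TCP orientation; "contact_force": force on the tool from outside, world axes, zero at the start; "moment": the same for the moment, N m; "width": finger opening in m.
Only numpy, scipy, OpenCV 4.12 (cv2) and the standard library are available. Lean on these libraries where they do the work, as an engineer would, in place of code of your own. Each camera call takes 0.05 s, during which the arm holds its last target. There are 200 camera calls.

## Working session

There is one attempt and no reset: what is moved stays moved. The work goes in short steps, Python scripts to look and compute and a tool call to move; the robot and the scene stay as the last step left them, time stands still between calls to the robot, and variables do not carry over. Pictures are saved under pics/ and viewed, on a budget of 10 in all, crops included, one or two more only if the job needs it, and the job is handed in when it is done.

Besides the shell and the picture viewer there is one more tool, called after "Request:" as a command line: name --pt "numbers of a row" for each row, then --argument value for the rest. drive_tool: Moves the arm, as the interface text tells. Its arguments: {"type":"object","properties":{"targets":{"type":"array","items":{"type":"array","items":{"type":"number"}}},"jaw":{"type":"number"},"force":{"type":"number"}},"required":["targets"]}

```bash
mkdir -p pics; ls
cat > h.py <<'E'
import numpy as np,cv2
from rig import sensors,cams,manip,spotter
def snap(c,f,box=None,s=1):
    d=cams.get_image(c);im=d["color"][:,:,::-1]
    if box: x0,y0,x1,y1=box; im=im[y0:y1,x0:x1]
    cv2.imwrite("pics/"+f,cv2.resize(im,None,fx=s,fy=s,interpolation=cv2.INTER_CUBIC));return d
def px(d,X):
    p=d["intrinsics"]@(d["R"]@np.array(X)+d["t"]);return (p[:2]/p[2]).round(1)
def ray(d,u,v,z):
    r=d["R"].T@np.linalg.inv(d["intrinsics"])@np.array([u,v,1.]);c=-d["R"].T@d["t"]
    return (c+r*(z-c[2])/r[2]).round(4)
E
python3 - <<'E'
from h import *
a=snap("top","t1.png");b=snap("scene","s1.png")
cv2.imwrite("pics/both.png",np.hstack([cv2.imread("pics/t1.png"),cv2.imread("pics/s1.png")])) 
for c,d in(("top",a),("scene",b)):
  for q in("clip","clip_tab","clip_eye","grinder","spindle_axis","grinder_top","washer"):
    for r in spotter.landmark_of(q,c)[:3]: print(c,q,r["score"],np.round(r["point"],4),px(d,r["point"]))
s=sensors.get_state();print(s["clock"],s["contact_force"],s["ee_rot"])
E
```

```text
pics
top clip 0.62 [5.295e-01 2.945e-01 1.000e-04] [182.8 191.2]
top clip_tab 0.6 [0.6077 0.1774 0.0211] [211.3 171.6]
top clip_tab 0.54 [0.508  0.2809 0.0264] [184.7 195.8]
top clip_tab 0.26 [ 0.5466  0.308  -0.0007] [179.6 187. ]
top clip_eye 0.61 [0.5568 0.1886 0.0038] [208.8 184.6]
top clip_eye 0.51 [0.5476 0.3079 0.0008] [179.6 186.7]
top grinder 0.56 [ 0.5717 -0.1828 -0.0013] [299.8 181.9]
top spindle_axis 0.86 [ 0.5693 -0.1858  0.1115] [304.3 178.6]
top grinder_top 0.95 [ 0.5712 -0.1837  0.0686] [302.3 179.7]
top washer 0.63 [ 0.4697  0.1437 -0.0006] [219.6 206.2]
scene clip 0.56 [ 0.5292  0.2978 -0.0009] [352.6 248.4]
scene clip 0.51 [0.5851 0.1864 0.0011] [309.  247.7]
scene clip 0.17 [0.7209 0.1198 0.0019] [267.2 272.5]
scene clip_tab 0.48 [0.5117 0.2858 0.0232] [351.6 237.1]
scene clip_eye 0.63 [0.5602 0.1927 0.0036] [314.2 242.2]
scene clip_eye 0.62 [0.5495 0.3089 0.0046] [355.  253.1]
scene grinder 0.95 [ 0.5709 -0.1899 -0.0031] [201.8 207.3]
scene spindle_axis 0.97 [ 0.5663 -0.1891  0.1151] [199.2 177. ]
scene spindle_axis 0.16 [ 0.4715  0.1418 -0.0014] [308.3 219.8]
scene grinder_top 0.67 [ 0.5653 -0.1826  0.0718] [202.5 188.7]
scene washer 0.46 [ 4.716e-01  1.416e-01 -2.000e-04] [308.2 219.5]
0.8 [0.50034174 0.13969102 0.11861694] [6.86084533e-05 9.93635712e-01 1.12641323e-01 1.46641499e-06]
```

View pics/t1.png

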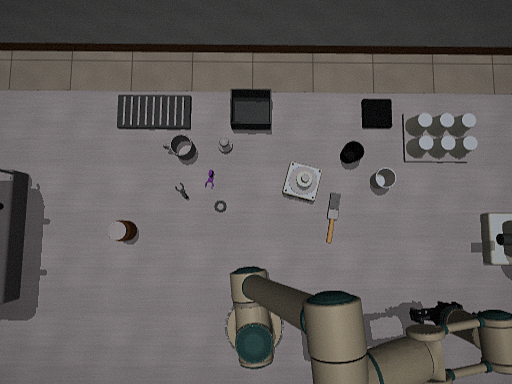

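View pics/s1.png

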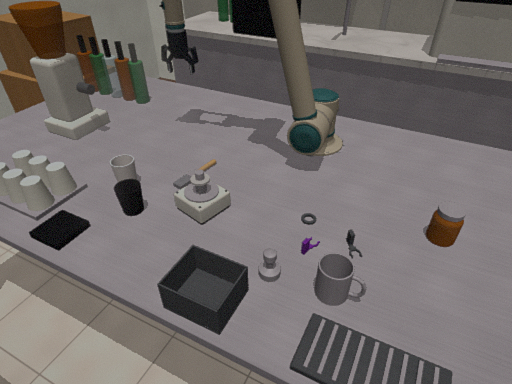

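The clip-shaped candidates in the top image are the purple one at (210,178) and the dark-steel one at (182,190). The washer at (220,206) is a closed ring. The dark one fits "dark-steel". I'll bring the wrist camera over and confirm it in a crop.

Request:
drive_tool --pt "0.025 0.053 0 1.3" --pt "0.025 0.053 0 1.3" --pt "0.025 0.053 0 1.3" --pt "0.025 0.053 0 1.3" --pt "0.025 0.053 0 1.3" --jaw 0.06 --force 100

```text
clock: 1.42
position: [0.2542, -0.2938, 0.3041]
ee_rot: [0.0, 0.986, 0.169, 0.0]
contact_force: [0.6, -0.3, 0.7]
width: 0.0598
```

Request:
drive_tool --pt "0.025 0.053 0 1.3" --pt "0.025 0.053 0 1.3" --pt "0.025 0.053 0 1.3" --pt "0.025 0.053 0 1.3" --pt "0.025 0.053 0 1.3"

```text
clock: 2.05
position: [0.3793, -0.0286, 0.3044]
ee_rot: [0.001, 0.974, 0.225, 0.001]
contact_force: [0.7, -0.3, -0.4]
width: 0.0598
```

Request:
drive_tool --pt "0.025 0.053 0 1.3" --pt "0.025 0.053 0 1.3" --pt "0.025 0.053 0 1.3" --pt "0.025 0.053 0 1.3" --pt "0 0 0 0"

```text
clock: 2.68
position: [0.4801, 0.1849, 0.3036]
ee_rot: [-0.0, 0.963, 0.271, 0.001]
contact_force: [-0.6, -0.7, -0.1]
width: 0.0599
```

Run:
```python
from h import *
d=snap("wrist","w1.png",s=1.5);print(d["R"].round(3).tolist(),(-d["R"].T@d["t"]).round(3))
for q in("clip","clip_tab","clip_eye","clip_mouth"):
    for r in spotter.landmark_of(q,"wrist")[:3]: print(q,r["score"],np.round(r["point"],4),px(d,r["point"]))
s=sensors.get_state();print(s["clock"],s["position"],s["contact_force"],s["ee_rot"])
```

```text
[[0.521, -0.853, -0.0], [-0.809, -0.494, 0.317], [-0.27, -0.165, -0.949]] [0.55  0.227 0.373]
clip 0.83 [0.5286 0.2961 0.0007] [188.3  69.4]
clip 0.56 [0.5805 0.1833 0.0026] [305.4  84. ]
clip 0.54 [0.5104 0.2857 0.0271] [184.   90.7]
clip_tab 0.75 [0.5095 0.2815 0.0247] [187.7  93.7]
clip_tab 0.62 [0.6047 0.1796 0.0243] [325.6  63.6]
clip_eye 0.75 [0.5467 0.3081 0.0019] [185.9  46.7]
clip_eye 0.71 [0.5605 0.1887 0.0059] [291.1  98.2]
clip_mouth 0.94 [0.5512 0.316  0.0046] [180.5  37.8]
clip_mouth 0.77 [0.5568 0.1874 0.0039] [290.  101.9]
2.925 [0.47815449 0.18035519 0.30399612] [-0.54317343 -0.06788069  0.08403215] [ 2.52097216e-04  9.63510185e-01  2.67671422e-01 -2.62524445e-04]
```

View pics/w1.png

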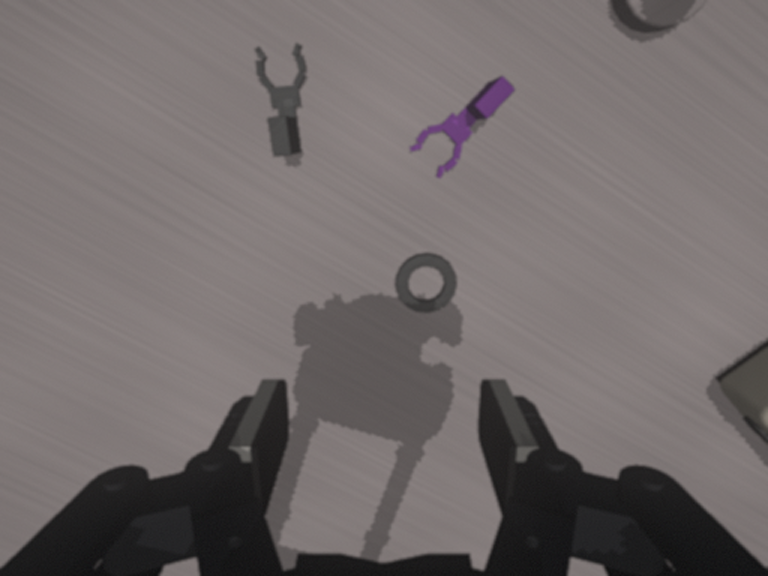

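The picture settles it. The grey-steel clip is at about (285,105) with its tab below and mouth up, the purple look-alike is at (465,125), and the closed washer is at (426,281). The steel one is meant. Next, one enlarged crop to confirm and measure.

Run:
```python
from h import *
d=snap("wrist","w2.png",(150,15,230,125),5);np.savez("w2.npz",**{k:d[k] for k in("intrinsics","R","t")})
```

```text
(no output)
```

View pics/w2.png

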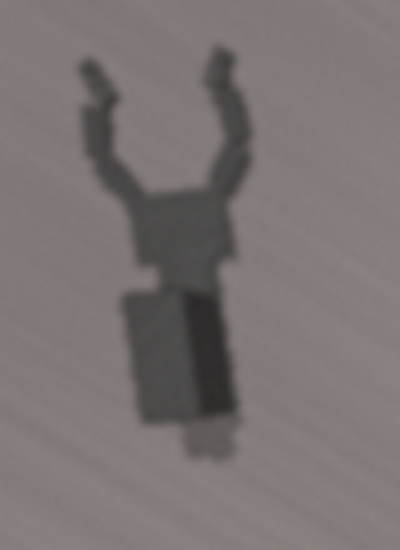

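Run:
```python
from h import *
d=np.load("w2.npz")
g=lambda u,v,z:ray(d,150+(u+.5)/5-.5,15+(v+.5)/5-.5,z)
c=[g(u,v,.043) for u,v in((122,295),(183,290),(198,421),(140,424))]
print(np.array(c)); m=np.mean(c,0);print("tab",m)
e=(c[0]+c[1]-c[2]-c[3])/2;print("ang",np.degrees(np.arctan2(e[1],e[0])),np.hypot(*e[:2]))
L=g(88,62,.005);R=g(220,50,.005);t=(L+R)/2;v=(t-m)[:2];print(L,R,t,"ang",np.degrees(np.arctan2(v[1],v[0])),np.hypot(*v))
b=g(182,192,.005);v=(b-m)[:2];print(b,np.hypot(*v))
```

```text
[[0.5193 0.2927 0.043 ]
 [0.526  0.2834 0.043 ]
 [0.5066 0.2701 0.043 ]
 [0.5003 0.2794 0.043 ]]
tab [0.51305 0.2814  0.043  ]
ang 34.710668228800365 0.02335658365429334
[0.5516 0.3263 0.005 ] [0.5671 0.3047 0.005 ] [0.55935 0.3155  0.005  ] ang 36.3716860332304 0.057502173871950286
[0.54   0.2992 0.005 ] 0.032297716637558184
```

The clip measures true (tab to eye back is 32.3 mm against 32.5). Tab at (0.512, 0.2815), yaw about 36°. Descending to it.

Request:
drive_tool --pt "0.012 0.034 -0.02 1.7" --pt "0.011 0.034 -0.03 1.7" --pt "0.011 0.033 -0.04 1.6" --pt "0 0 -0.04 0" --pt "0 0 -0.03 0" --jaw 0.05

```text
clock: 3.6
position: [0.5123, 0.2815, 0.1425]
ee_rot: [0.0, 0.951, 0.31, -0.001]
contact_force: [0.5, 0.0, -0.8]
width: 0.0502
```

Request:
drive_tool --pt "0 0 -0.03 0" --pt "0 0 -0.02 0" --pt "0 0 -0.012 0" --pt "0 0 0 0" --pt "0 0 0 0"

```text
clock: 4.22
position: [0.5134, 0.2825, 0.0829]
ee_rot: [-0.0, 0.951, 0.31, 0.001]
contact_force: [-0.2, -0.3, 0.4]
width: 0.0501
```

Request:
drive_tool --pt "0 0 0 0" --pt "0 0 0 0" --pt "0 0 0 0" --pt "0 0 0 0" --pt "0 0 0 0" --jaw 0.0 --force 100

```text
clock: 4.85
position: [0.513, 0.2828, 0.0828]
ee_rot: [-0.0, 0.951, 0.31, 0.001]
contact_force: [-0.2, -0.6, 6.1]
width: 0.0107
```

Request:
drive_tool --pt "0 0 0.02 0" --pt "0 0 0.04 0" --pt "0 0 0.05 0" --pt "0 0 0.04 0" --pt "0 -0.01 0.02 0"

```text
clock: 5.48
position: [0.5133, 0.2732, 0.2543]
ee_rot: [-0.0, 0.951, 0.311, 0.002]
contact_force: [0.4, 0.2, -0.5]
width: 0.0108
```

Request:
drive_tool --pt "-0.006 -0.05 0 -4" --pt "-0.006 -0.06 0 -4" --pt "-0.006 -0.06 0 -4" --pt "-0.006 -0.06 0 -4" --pt "-0.006 -0.06 0 -4"

```text
clock: 6.1
position: [0.4821, -0.0191, 0.2517]
ee_rot: [0.0, 0.99, 0.139, 0.0]
contact_force: [0.9, 0.7, -0.6]
width: 0.0107
```

Request:
drive_tool --pt "-0.006 -0.06 0 -4" --pt "-0.006 -0.06 0 -4" --pt "-0.006 -0.048 0 -4" --pt "0 0 0 -4" --pt "0 0 0 0"

```text
clock: 6.72
position: [0.4643, -0.1859, 0.2514]
ee_rot: [-0.0, 1.0, 0.001, -0.0]
contact_force: [0.4, 0.1, -0.1]
width: 0.0108
```

Run:
```python
from h import *
for c in("wrist","top","scene"):
  d=snap(c,c+"3.png",s=1.5)
  np.savez(c+"3.npz",**{k:d[k] for k in("intrinsics","R","t")})
  for q in("spindle_axis","grinder_top","grinder","clip_eye","clip_tab"):
    for r in spotter.landmark_of(q,c)[:1]: print(c,q,r["score"],np.round(r["point"],4),px(d,r["point"]))
s=sensors.get_state();print(s["clock"],s["position"],s["contact_force"],s["ee_rot"],s["width"])
```

```text
wrist spindle_axis 0.82 [ 0.5691 -0.1838  0.1161] [251.   44.3]
wrist grinder 0.56 [ 0.5705 -0.1851 -0.0046] [254.2  58.5]
wrist clip_tab 0.73 [ 0.4627 -0.1836  0.1978] [248.7 290.7]
top spindle_axis 0.64 [ 0.5672 -0.1863  0.1124] [304.5 179.1]
top grinder_top 0.78 [ 0.5709 -0.1796  0.0696] [301.3 179.7]
top grinder 0.77 [ 0.5717 -0.1837 -0.0009] [300.  181.9]
top clip_eye 0.53 [ 0.5716 -0.1838  0.    ] [300.1 181.9]
top clip_tab 0.59 [0.6039 0.1801 0.0209] [210.6 172.5]
scene spindle_axis 0.83 [ 0.5688 -0.188   0.1165] [198.9 177.2]
scene grinder_top 0.95 [ 0.5665 -0.1825  0.0689] [202.4 189.6]
scene grinder 0.84 [ 0.5697 -0.1879 -0.0057] [202.6 207.9]
scene clip_eye 0.5 [ 0.5092 -0.1867  0.1763] [208.4 151.4]
scene clip_tab 0.53 [0.6044 0.1783 0.0264] [304.6 244.9]
7.625 [ 0.46471599 -0.18546141  0.25192001] [-0.08583281 -0.11313891 -1.16502621] [ 3.57388659e-05  9.99999317e-01  1.16772851e-03 -2.94687656e-05] 0.010407061969395951
```

View pics/wrist3.png

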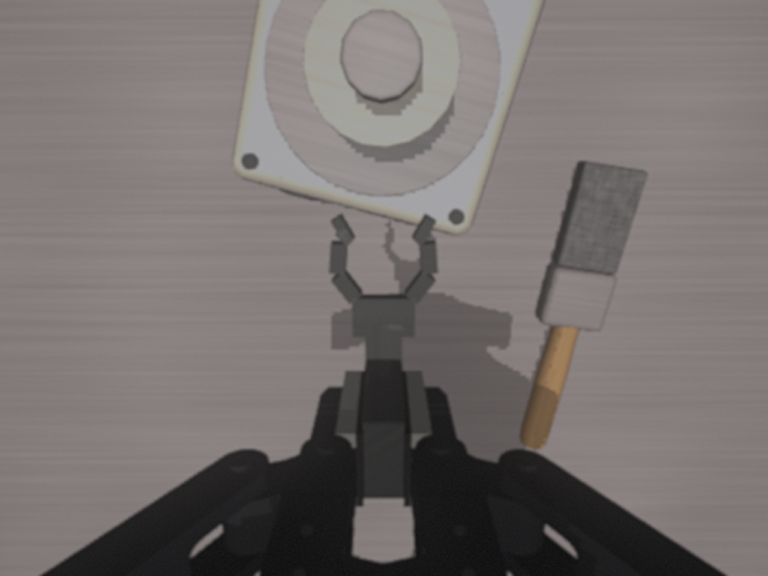

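Run:
```python
from h import *
from scipy.optimize import least_squares
d=np.load("wrist3.npz");print(d["intrinsics"].tolist(),(-d["R"].T@d["t"]).round(4))
q=lambda u,v:((u+.5)/1.5-.5,(v+.5)/1.5-.5)
L=ray(d,*q(335,220),.174);R=ray(d,*q(432,219),.174);b=ray(d,*q(384,296),.174)
print("tips",L,R,"back",b)
def pr(x,y,z): return (px(d,(x,y,z))+.5)*1.5-.5
def f(p):
    x,y,h=p;o=[]
    c=.115+h;t=.139+h
    o+= [pr(x,y-.03,c)[0]-459, pr(x,y+.03,c)[0]-305, pr(x-.03,y,c)[1]-147]
    o+= [pr(x,y-.014,t)[0]-423, pr(x,y+.014,t)[0]-341, pr(x+.014,y,t)[1]-9]
    return o
r=least_squares(f,(.569,-.186,.01),x_scale=.01,diff_step=1e-2);print(r.x.round(4),r.fun.round(1))
```

```text
[[331.4851458549888, 0.0, 255.26831950801906], [0.0, 331.4851458549888, 197.59771612840274], [0.0, 0.0, 1.0]] [ 0.5467 -0.1864  0.321 ]
tips [ 0.5212 -0.172   0.174 ] [ 0.5216 -0.2008  0.174 ] back [ 0.4975 -0.1866  0.174 ]
[ 0.5689 -0.1858  0.0071] [ 5.3 -5.   4.   2.8 -3.  -2.4]
```

View pics/scene3.png

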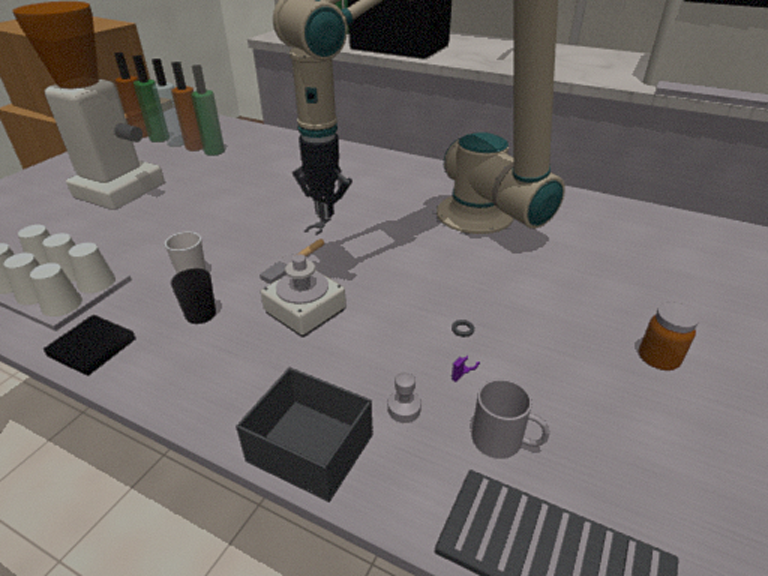

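The scene picture shows the clip held level, clear of everything, with the grinder at about (303,297). In the wrist view the clip and spindle are aligned within 1 mm. Next I move the eye to 34 mm before the axis and come down in 6 mm feeling steps.

Request:
drive_tool --pt "0.013 0.0006 -0.01 0" --pt "0.0135 0 -0.01 0" --pt "0 0 -0.009 0" --pt "0 0 0 0" --pt "0 0 0 0" --force 120

```text
clock: 8.25
position: [0.491, -0.1848, 0.2228]
ee_rot: [-0.0, 1.0, 0.001, -0.0]
contact_force: [-1.0, 0.7, -0.2]
width: 0.0102
```

Request:
drive_tool --pt "0 0 -0.0012 0" --pt "0 0 -0.0012 0" --pt "0 0 -0.0012 0" --pt "0 0 -0.0012 0" --pt "0 0 -0.0012 0"

```text
clock: 8.88
position: [0.4912, -0.1849, 0.2169]
ee_rot: [0.0, 1.0, 0.001, 0.0]
contact_force: [0.4, 0.3, -0.8]
width: 0.0105
```

Request:
drive_tool --pt "0 0 -0.0012 0" --pt "0 0 -0.0012 0" --pt "0 0 -0.0012 0" --pt "0 0 -0.0012 0" --pt "0 0 -0.0012 0"

```text
clock: 9.5
position: [0.4912, -0.1848, 0.2108]
ee_rot: [0.0, 1.0, 0.001, 0.0]
contact_force: [0.0, -0.1, -0.5]
width: 0.0107
```

Request:
drive_tool --pt "0 0 -0.0012 0" --pt "0 0 -0.0012 0" --pt "0 0 -0.0012 0" --pt "0 0 -0.0012 0" --pt "0 0 -0.0012 0"

```text
clock: 10.12
position: [0.4912, -0.1848, 0.2048]
ee_rot: [0.0, 1.0, 0.001, -0.0]
contact_force: [-0.0, 1.2, -0.3]
width: 0.0105
```

Request:
drive_tool --pt "0 0 -0.001 0" --pt "0 0 -0.001 0" --pt "0 0 -0.001 0" --pt "0 0 0 0" --pt "0 0 0 0"

```text
clock: 10.75
position: [0.4913, -0.1848, 0.2019]
ee_rot: [0.0, 1.0, 0.001, 0.0]
contact_force: [0.3, 0.7, -0.4]
width: 0.0104
```

Request:
drive_tool --pt "0 0 -0.001 0" --pt "0 0 -0.001 0" --pt "0 0 -0.001 0" --pt "0 0 0 0" --pt "0 0 0 0"

```text
clock: 11.38
position: [0.4912, -0.1848, 0.1989]
ee_rot: [0.0, 1.0, 0.001, -0.0]
contact_force: [0.5, -0.0, -1.0]
width: 0.0098
```

Request:
drive_tool --pt "0 0 -0.001 0" --pt "0 0 -0.001 0" --pt "0 0 -0.001 0" --pt "0 0 0 0" --pt "0 0 0 0"

```text
clock: 12.0
position: [0.4914, -0.1849, 0.1962]
ee_rot: [0.0, 1.0, 0.001, 0.0]
contact_force: [-0.3, -0.3, 4.2]
width: 0.0101
```

Request:
drive_tool --pt "0 0 -0.001 0" --pt "0 0 -0.001 0" --pt "0 0 -0.001 0" --pt "0 0 0 0" --pt "0 0 0 0"

```text
clock: 12.62
position: [0.4914, -0.1849, 0.1931]
ee_rot: [0.0, 1.0, 0.001, 0.0]
contact_force: [-0.4, -0.4, 5.6]
width: 0.0107
```

Run:
```python
from h import *
d=snap("wrist","w4.png",s=1.5)
F=[];P=[]
for i in range(4):
    cams.get_image("wrist");s=sensors.get_state();F.append(s["contact_force"]);P.append(s["position"])
print(np.mean(F,0),np.std(F,0),np.mean(P,0),s["moment"])
```

```text
[-0.83928251 -0.07434215  4.84121771] [0.17273277 0.11476859 0.27611114] [ 0.49137639 -0.18492231  0.19305907] [-0.02664662 -0.07654119  0.02667618]
```

View pics/w4.png

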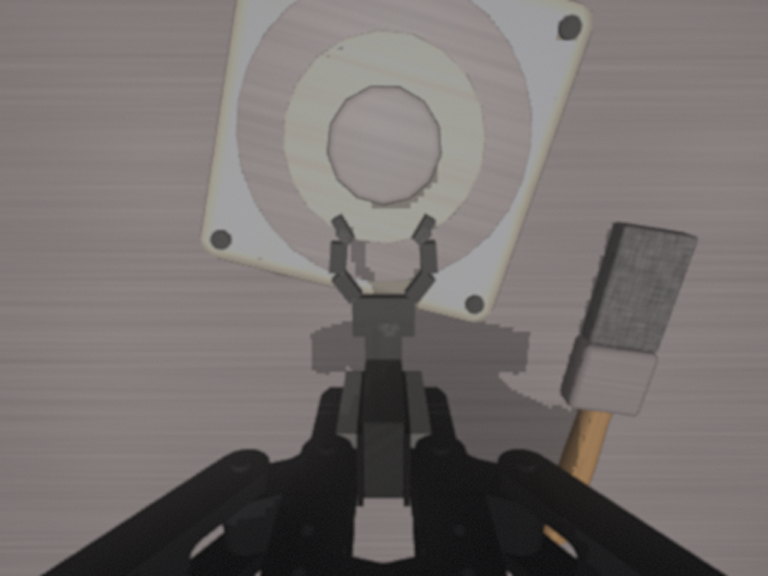

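Clip and head are both centred on column 384, and the tips rest on the collar's front rim (rows 215–242). Contact came at TCP z ≈ 0.1975. I'll press to about 7.5 mm of depression.

Request:
drive_tool --pt "0 0 -0.001 0" --pt "0 0 -0.001 0" --pt "0 0 -0.0015 0" --pt "0 0 0 0" --pt "0 0 0 0"

```text
clock: 13.5
position: [0.4913, -0.185, 0.1898]
ee_rot: [0.0, 1.0, 0.001, 0.0]
contact_force: [-2.0, -0.0, 7.5]
width: 0.0103
```

```bash
cat > f.py <<'E'
from h import *
F=[];P=[]
for i in range(4):
    cams.get_image("wrist");s=sensors.get_state();F.append(s["contact_force"]);P.append(s["position"])
print(np.mean(F,0).round(2),np.std(F,0).round(2),np.mean(P,0).round(5),s["moment"],s["ee_rot"],s["clock"])
E
python3 f.py
```

```text
[-1.47  0.12  6.45] [0.42 0.2  0.66] [ 0.49135 -0.18495  0.1898 ] [ 0.00463767 -0.06854062 -0.00877586] [2.48398055e-04 9.99999205e-01 1.20498471e-03 2.76050190e-04] 13.7
```

Request:
drive_tool --pt "0.0015 0 0 0" --pt "0.0015 0 0 0" --pt "0.0015 0 0 0" --pt "0.0015 0 0 0" --pt "0 0 0 0"

```text
clock: 14.32
position: [0.4973, -0.1849, 0.1898]
ee_rot: [0.0, 1.0, 0.001, 0.0]
contact_force: [-0.6, -0.5, 6.0]
width: 0.0104
```

Request:
drive_tool --pt "0.0012 0 0 0" --pt "0.0012 0 0 0" --pt "0.0013 0 0 0" --pt "0.0013 0 0 0" --pt "0 0 0 0"

```text
clock: 14.95
position: [0.5023, -0.1849, 0.1898]
ee_rot: [0.0, 1.0, 0.001, 0.0]
contact_force: [-1.8, -0.9, 6.8]
width: 0.0104
```

Request:
drive_tool --pt "0.001 0 0 0" --pt "0.001 0 0 0" --pt "0.001 0 0 0" --pt "0.001 0 0 0" --pt "0 0 0 0"

```text
clock: 15.58
position: [0.5062, -0.1849, 0.1898]
ee_rot: [0.0, 1.0, 0.001, 0.0]
contact_force: [-1.3, 0.3, 5.9]
width: 0.0102
```

Request:
drive_tool --pt "0.001 0 0 0" --pt "0.001 0 0 0" --pt "0.001 0 0 0" --pt "0.001 0 0 0" --pt "0 0 0 0"

```text
clock: 16.2
position: [0.5102, -0.1849, 0.1898]
ee_rot: [0.0, 1.0, 0.001, -0.0]
contact_force: [-1.9, 0.7, 7.4]
width: 0.0107
```

Request:
drive_tool --pt "0.0005 0 0 0" --pt "0.0005 0 0 0" --pt "0.0005 0 0 0" --pt "0.0005 0 0 0" --pt "0 0 0 0"

```text
clock: 16.82
position: [0.5119, -0.1849, 0.1897]
ee_rot: [0.0, 1.0, 0.001, -0.0]
contact_force: [-2.4, -0.8, 7.3]
width: 0.0106
```

Request:
drive_tool --pt "0.0005 0 0 0" --pt "0.0005 0 0 0" --pt "0.0005 0 0 0" --pt "0.0005 0 0 0" --pt "0 0 0 0"

```text
clock: 17.45
position: [0.5127, -0.185, 0.1894]
ee_rot: [0.0, 1.0, 0.001, -0.002]
contact_force: [-5.0, -0.7, 7.8]
width: 0.0101
```

Request:
drive_tool --pt "0.0005 0 0 0" --pt "0.0005 0 0 0" --pt "0.0005 0 0 0" --pt "0.0005 0 0 0" --pt "0 0 0 0"

```text
clock: 18.08
position: [0.5136, -0.1848, 0.1893]
ee_rot: [-0.0, 1.0, 0.001, -0.003]
contact_force: [-7.6, -1.3, 8.3]
width: 0.0103
```

Request:
drive_tool --pt "0.0005 0 0 0" --pt "0.0005 0 0 0" --pt "0.0005 0 0 0" --pt "0.0005 0 0 0" --pt "0 0 0 0"

```text
clock: 18.7
position: [0.5153, -0.1848, 0.1893]
ee_rot: [-0.0, 1.0, 0.002, -0.003]
contact_force: [-7.6, -1.0, 8.8]
width: 0.0104
```

Request:
drive_tool --pt "0.0005 0 0 0" --pt "0.0005 0 0 0" --pt "0.0005 0 0 0" --pt "0.0005 0 0 0" --pt "0 0 0 0"

```text
clock: 19.32
position: [0.5183, -0.1848, 0.1892]
ee_rot: [-0.0, 1.0, 0.001, -0.002]
contact_force: [-5.8, -0.0, 7.4]
width: 0.0105
```

Force is easing as the neck passes the mouth. Continuing.

Request:
drive_tool --pt "0.0005 0 0 0" --pt "0.0005 0 0 0" --pt "0.0005 0 0 0" --pt "0.0005 0 0 0" --pt "0 0 0 0"

```text
clock: 19.95
position: [0.5219, -0.185, 0.1897]
ee_rot: [0.0, 1.0, 0.001, -0.0]
contact_force: [-1.9, -0.2, 6.4]
width: 0.0105
```

Request:
drive_tool --pt "0.0005 0 0 0" --pt "0.0005 0 0 0" --pt "0.0005 0 0 0" --pt "0.0005 0 0 0" --pt "0 0 0 0"

```text
clock: 20.58
position: [0.5248, -0.185, 0.1899]
ee_rot: [0.0, 1.0, 0.001, 0.001]
contact_force: [-1.2, -0.4, 7.8]
width: 0.01
```

Request:
drive_tool --pt "0.0005 0 0 0" --pt "0.0005 0 0 0" --pt "0.0005 0 0 0" --pt "0 0 0 0" --pt "0 0 0 0"

```text
clock: 21.2
position: [0.5256, -0.185, 0.1898]
ee_rot: [0.0, 1.0, 0.001, -0.0]
contact_force: [-1.0, -0.1, 6.9]
width: 0.0102
```

Request:
drive_tool --pt "0.0005 0 0 0" --pt "0.0005 0 0 0" --pt "0.0005 0 0 0" --pt "0 0 0 0" --pt "0 0 0 0"

```text
clock: 21.82
position: [0.5269, -0.1849, 0.1898]
ee_rot: [0.0, 1.0, 0.001, -0.0]
contact_force: [-3.1, 0.1, 7.0]
width: 0.01
```

Request:
drive_tool --pt "0.0005 0 0 0" --pt "0.0005 0 0 0" --pt "0.0005 0 0 0" --pt "0 0 0 0" --pt "0 0 0 0"

```text
clock: 22.45
position: [0.5272, -0.1849, 0.1895]
ee_rot: [0.0, 1.0, 0.001, -0.002]
contact_force: [-4.3, -0.6, 8.0]
width: 0.0105
```

```bash
python3 f.py; python3 -c "
from h import *
d=snap('wrist','w5.png',s=1.5)"
```

```text
[-4.48 -0.95  7.88] [0.35 0.41 0.23] [ 0.52724 -0.1849   0.18949] [-0.10927016  0.52863599 -0.08774558] [ 9.29049190e-05  9.99997493e-01  1.36768756e-03 -1.77077257e-03] 22.65
```

View pics/w5.png

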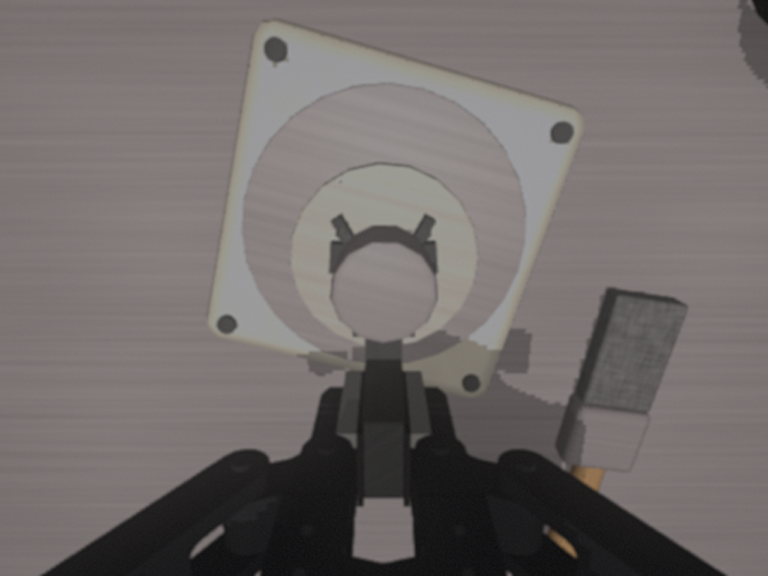

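The picture shows the jaw tips past the head, at (340,225) and (428,225), symmetric about it. The steady x-force is the eye's back on the neck. I'll relieve the push, rise until the clip meets the head, and open gently.

Request:
drive_tool --pt "-0.001 0 0.0005 0" --pt "-0.001 0 0.0005 0" --pt "0 0 0.0005 0" --pt "0 0 0.0005 0" --pt "0 0 0 0"

```text
clock: 23.32
position: [0.5269, -0.1849, 0.1917]
ee_rot: [0.0, 1.0, 0.001, 0.0]
contact_force: [-0.9, -0.1, 5.5]
width: 0.0107
```

```bash
python3 f.py
```

```text
[-0.95  0.35  5.09] [0.43 0.22 0.38] [ 0.52687 -0.1849   0.19169] [ 0.03767488 -0.00863544 -0.0217229 ] [1.46044434e-04 9.99999216e-01 1.22927800e-03 1.87596973e-04] 23.525
```

Request:
drive_tool --pt "0 0 0.0004 0" --pt "0 0 0.0004 0" --pt "0 0 0.0004 0" --pt "0 0 0 0" --pt "0 0 0 0"

```text
clock: 24.15
position: [0.5269, -0.1849, 0.1928]
ee_rot: [0.0, 1.0, 0.001, 0.0]
contact_force: [-0.2, 0.2, 6.3]
width: 0.0104
```

Request:
drive_tool --pt "0 0 0 0" --pt "0 0 0 0" --pt "0 0 0 0" --pt "0 0 0 0" --pt "0 0 0 0" --jaw 0.035 --force 20

```text
clock: 24.78
position: [0.5267, -0.1848, 0.1925]
ee_rot: [0.0, 1.0, 0.001, -0.0]
contact_force: [0.2, -0.6, -1.0]
width: 0.0349
```

```bash
python3 f.py; python3 -c "
from h import *
d=snap('wrist','w6.png',s=1.5)"
```

```text
[ 0.06 -0.19 -0.1 ] [0.54 0.61 0.3 ] [ 0.52672 -0.18482  0.1926 ] [-0.01198732  0.02873623  0.00417336] [5.21411090e-05 9.99999280e-01 1.19849962e-03 2.90326875e-06] 24.975
```

View pics/w6.png

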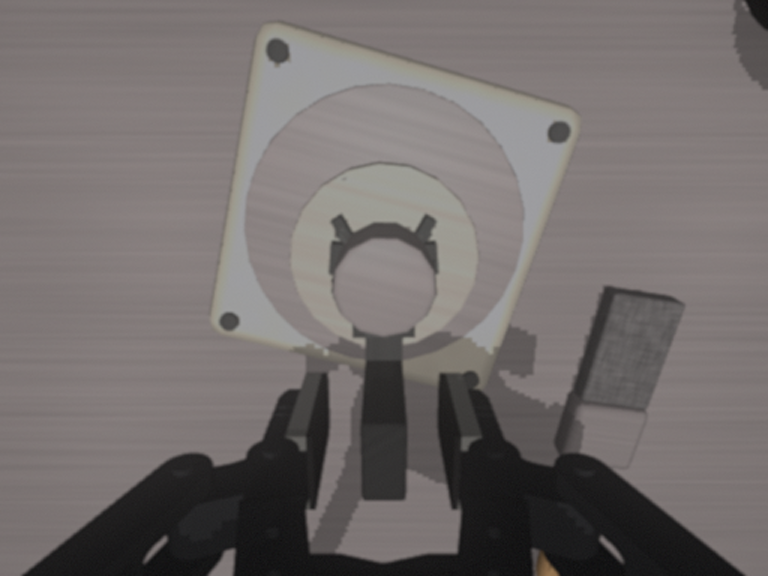

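The clip stayed in place, upright and symmetric under the head at (384,285), and the pads at columns 328 and 440 are clear of the tab. I'll back straight up and check once more from the scene camera.

Request:
drive_tool --pt "0 0 0.01 0" --pt "0 0 0.02 0" --pt "0 0 0.04 0" --pt "-0.02 0 0.03 0" --pt "-0.04 0 0 0"

```text
clock: 25.65
position: [0.4685, -0.1858, 0.296]
ee_rot: [0.002, 1.0, 0.002, 0.003]
contact_force: [-0.2, -0.5, -0.3]
width: 0.0352
```

Request:
drive_tool --pt "-0.04 0 0 0" --pt "-0.02 0 0 0" --pt "0 0 0 0" --pt "0 0 0 0" --pt "0 0 0 0"

```text
clock: 26.28
position: [0.4079, -0.1851, 0.2926]
ee_rot: [0.0, 1.0, 0.001, 0.0]
contact_force: [-0.4, 0.3, -0.2]
width: 0.0347
```

Run:
```python
from h import *
a=snap("scene","a.png",(160,140,240,225),5);b=snap("wrist","b.png",(150,0,362,225),1.9)
A=cv2.imread("pics/a.png");B=cv2.imread("pics/b.png");h=min(len(A),len(B));cv2.imwrite("pics/fin.png",np.hstack([A[:h],B[:h]]))
for c in("scene","wrist"):
  for q in("clip_eye","clip_tab","spindle_axis"):
    for r in spotter.landmark_of(q,c)[:2]: print(c,q,r["score"],np.round(r["point"],4))
s=sensors.get_state();print(s["clock"],s["contact_force"],s["position"])
```

```text
scene clip_eye 0.72 [0.5611 0.1948 0.0016]
scene clip_eye 0.69 [ 0.571  -0.1835  0.12  ]
scene clip_tab 0.56 [ 0.5253 -0.1877  0.1357]
scene clip_tab 0.53 [0.6027 0.176  0.0244]
scene spindle_axis 0.68 [ 0.5673 -0.185   0.1134]
wrist clip_tab 0.78 [ 0.5244 -0.1825  0.1373]
26.675 [-0.04824266  0.45277279  0.48965505] [ 0.4068478  -0.18482695  0.29254712]
```

View pics/fin.png

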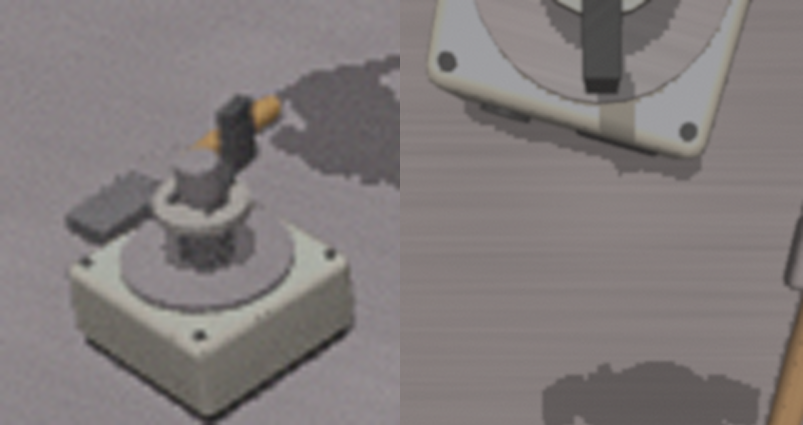

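The clip sits around the neck between collar and head, with its tab upright at crop pixel (237,130), and the arm is clear. Handing in.

```bash
python3 -c "
from rig import manip
print(manip.sign_off())"
```

```text
the job is handed in; nothing more can be done
None
```

The steel clip is on the spindle and released, and I handed the job in at about 27 s of the 51 s allowed. No verdict is reported back.

**What I did:** I chose the dark-steel clip over the purple look-alike and picked it up by its tab. I came down until I felt the collar, which put the head at or near the lowest grind setting. I pressed the collar about 7.5 mm down and slid the clip in along +x. The x-force rose to about 7.6 N and then eased as the neck passed the mouth. I pushed on until the back of the eye stopped against the neck, relieved the push, let the clip up against the head and opened the gripper.

**Last checks:**
- **Forces:** the wrist readings never went above about 9 N on any axis.
- **Centring:** the wrist pictures showed the clip seated symmetrically under the head, and it did not shift when I let go.
- **Final view:** the clip looked level with its tab upright, and the brush beside the grinder had not moved. I did not re-measure the other things on the counter; nothing in the moves went near them.
- **Arm:** it was clear of everything at hand-in.

**Disagreements:**
- **Network eye position:** from the scene camera it put the eye 3–4 mm from the axis. That is within its 4 mm error and cannot confirm the 2.5 mm limit, so I relied on the felt stop and the symmetry instead.
- **Axis position:** the stop came about 1–2 mm further along x than the axis position from the camera, which I put down to calibration.

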